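# Sweep the used caps into the catch tray

## Task

Sweep the two used red caps across the bench with the closed fingers until each lies wholly inside the yellow three-sided catch tray, flat on its floor. Push them gently and keep them flat on the bench: do not pick up, squeeze or tip them, and leave the two clean blue caps, the sample vial and the box of tips where they stand. Finish with the arm clear of everything.

Things in the scene. Friction and masses are not known exactly. Their poses are not given: they have to be found in the camera images.
- red_cap_a: used screw cap lying flat on the bench, crown up: a solid red disc with a darker spot on top, 32 mm diameter, 16 mm tall, about 25 g, slides and does not roll. Origin: centre of its underside, z up (height 0 on the bench).
- red_cap_b: used screw cap lying flat on the bench, crown up: a solid red disc with a darker spot on top, 32 mm diameter, 16 mm tall, about 25 g, slides and does not roll. Origin: centre of its underside, z up (height 0 on the bench).
- blue_cap_a: clean blue cap, otherwise like the red ones; leave alone. The four caps start in rows side by side (about 68 mm apart in x, never under 48 mm), any order of colour, 80 to 240 mm to the robot's right (-y); the tray is to its left (+y). Origin: centre of its underside.
- blue_cap_b: clean blue cap, otherwise like the red ones; leave alone. The four caps start in rows side by side (about 68 mm apart in x, never under 48 mm), any order of colour, 80 to 240 mm to the robot's right (-y); the tray is to its left (+y). Origin: centre of its underside.
- tray: yellow three-sided catch tray, fixed. Inside 170 mm along own x, 120 mm along own y; walls 35 mm tall, 4 mm thick on +x, -x and +y; -y is the open mouth, turned to the caps within 20 degrees. Floor: thin sheet level with the bench, no lip. Origin: centre of the inside floor; the mouth's edge is at y = -60 mm, and a cap is wholly inside once its centre is past y = -44 mm.
- vial: amber glass sample vial with white screw cap standing upright, 28 mm diameter, 55 mm tall, 40 g, easily knocked over; on the far side (+x) of the caps' rows. Origin: centre of its underside.
- tip_box: white box with green top holding pipette tips, 80 mm (own x) by 120 mm (own y), 53 mm tall, 350 g, on the far side (+x) of the caps' rows. Origin: centre of its underside.

How it is judged:
By the outcome, as a careful person would: the job done as asked, in the order asked, and still so for the second after the job is handed in, with the robot touching nothing.
It also fails if it takes over 67 s, if anything falls off the work surface, if the arm or the gripper's body presses on something with over 40 N, if the wrist force passes 120 N, or if a joint passes its speed limit or range.

## Robot

A 6-joint arm with a two-finger parallel gripper is mounted at the origin on the work surface. World frame = base frame: x ahead of the robot, y to its left, z up, the work surface at z = 0. Lengths are in m, angles in degrees, forces in N, time in s.
With the tool pointing down it reaches from about 0.375 to 0.975 m from the base axis. Payload 3.8 kg.
Tool frame: the origin (TCP) lies where the fingers leave the gripper's body, on its centre line; the fingertips stand 73 mm ahead of it and the grasp point (between the pads) lies 54 mm ahead of it; z points along the fingers, y is the line along which they close (so a half turn about z gives the same grasp; the last joint's range is limited). The gripper opens to 85 mm and grips with 20 to 120 N. Pads are 22 mm wide; open, the fingers measure 114 mm over their backs; the gripper's body (76 mm by 85 mm) begins 54 mm behind the grasp point. The pads swing forward as they close: fully open they stand 13 mm farther back than shut.
Start: joints at [64.521, 15.12, 91.902, -0, 72.978, -2.114], TCP at [0.268, 0.62, 0.304] pointing down, gripper open.
Joint ranges: [-150.88, 150.88], [-54.13, 125.18], [17.81, 147.31], [-75.09, 255.09], [0, 152.58], [-146.25, 146.25]. Speed limits (degrees/s): [147.25, 147.25, 180, 180, 180, 180].

## Interface

Orientations are given as [roll, pitch, yaw] about the fixed x, y, z axes, in that order (R = Rz(yaw) Ry(pitch) Rx(roll)).
In Python, from cell import get_obs, camera, hand_in gives the robot as it stands.
- The arm moves only by the tool servo_tool, never from a script. Its argument "targets" is a list of rows, each a list of 2 entries, a list of its own where there are three numbers: the shift along the tool's x, y, z normalised to -1 to 1, where 1 is 0.3 m, then the turn, a rotation vector about the tool's x, y, z normalised to -1 to 1, where 1 is 2 rad. In form: [[[tx, ty, tz], [wx, wy, wz]], ...]. A call has exactly 8 rows; each row shifts and turns the commanded pose from where the row before left it, along the tool's axes as they then stand; what a row does not reach is not made up. A row lasts 1/12 s, in which the tool goes at most 41.7 mm and 7.16 degrees, less where a joint would pass 70% of its speed; a pose out of reach is approached as far as the arm can. A call with a number of a shift or a turn outside -1 to 1 is refused whole. A call with a gripper value outside its range is refused whole. "grip" is the gripper command: -1 is shut, 1 is fully open, values between are in proportion, set as the call begins (left out, the last holds). The fingers move at their own pace and stop on an object; "newtons" is the grip in N (left out, the last holds). Time passes only in rows, so rows that do not move let the fingers close, or fill a call up. It gives the time, the measured TCP pose, the force, the opening and the grip force at its end, in the units of the state.
- get_obs(): the state, without advancing time (a new reading comes with each control period).
- camera(name): name is "scene" or "top"; returns a dict with "img" (384x512x3 uint8, red, green, blue), "mtx" (3x3 intrinsics, pixels), "world_from_camera" (4x4, takes a point from camera to world coordinates). Camera axes: x right, y down, z forward; pixel columns grow to the right and rows downward; lengths in m; the calibration is good to about 2 mm. A picture is of the moment at which its call begins. There is no depth.
- hand_in(): hands the job in; it is judged then, once.
The state is a dict: "t": time; "qpos": joint angles; "qvel": joint speeds; "effort": joint torques, N m; "tool_pos": TCP position; "eef_rot": TCP orientation; "ft_force": force on the tool from outside, world axes, zero at the start; "ft_torque": the same for the moment, N m; "grip_width": finger opening in m; "grip_force": force on a finger pad.
Only numpy, scipy, OpenCV 4.12 (cv2) and the standard library are available. Lean on these libraries where they do the work, as an engineer would, in place of code of your own. Each camera call takes 0.05 s, during which the arm holds its last target. There are 200 camera calls.

## Working session

There is one attempt and no reset: what is moved stays moved. The work goes in short steps, Python scripts to look and compute and a tool call to move; the robot and the scene stay as the last step left them, time stands still between calls to the robot, and variables do not carry over. Pictures are saved under pics/ and viewed, at most 10 in all, crops included, and the job is handed in when it is done.

Besides the shell and the picture viewer there is one more tool, called after "Request:" as name([rows], argument=value, ...), one row to a line, values as JSON. servo_tool: Moves the arm, as the interface text tells. Scaled input: -1 to 1 covers 0.3 m each way for a shift and 2 rad each way for a turn. Its arguments: {"type":"object","properties":{"targets":{"type":"array"},"grip":{"type":"number"},"newtons":{"type":"number"}},"required":["targets"]}

```bash
mkdir -p pics; ls; python3 - <<'E'
from cell import *
import cv2
o=get_obs();print(o)
for n in("scene","top"):
    c=camera(n);cv2.imwrite(f"pics/{n}0.png",c["img"][...,::-1]);print(c["mtx"],c["world_from_camera"])
E
```

```text
pics
{'t': 0.0, 'qpos': array([ 6.45207901e+01,  1.51696192e+01,  9.19824007e+01,  1.90739996e-03,
        7.29762287e+01, -2.11413870e+00]), 'qvel': array([ 0.06445327,  0.01434999,  0.04840059,  0.00513892, -0.00260865,
       -0.00901432]), 'effort': array([ 1.25899274e-03, -5.15115452e+01, -3.67313290e+01,  2.93119165e-04,
        1.26072703e-02, -9.83839527e-06]), 'tool_pos': array([0.26744415, 0.61913493, 0.30254561]), 'eef_rot': array([-1.79871906e+02, -6.55246026e-03,  1.56634361e+02]), 'ft_force': array([0.3418696 , 0.66509999, 0.4536594 ]), 'ft_torque': array([ 0.0365035 , -0.04608212,  0.03641095]), 'grip_force': 0.0, 'grip_width': 0.08531556626383338}
[[491.21400148   0.         261.10805249]
 [  0.         491.21400148 189.78127874]
 [  0.           0.           1.        ]] [[ 0.22070527  0.57350417 -0.78891201  1.39123182]
 [ 0.97511882 -0.1124999   0.19101585 -0.17864645]
 [ 0.02079587 -0.81144115 -0.58406403  0.60514939]
 [ 0.          0.          0.          1.        ]]
[[353.36379338   0.         256.39727908]
 [  0.         353.36379338 189.62215719]
 [  0.           0.           1.        ]] [[ 0.02218741 -0.98897558  0.14640705  0.51242916]
 [-0.99928936 -0.02640143 -0.02690258  0.02488045]
 [ 0.03047135 -0.14570611 -0.98885855  0.73910137]
 [ 0.          0.          0.          1.        ]]
```

View pics/top0.png

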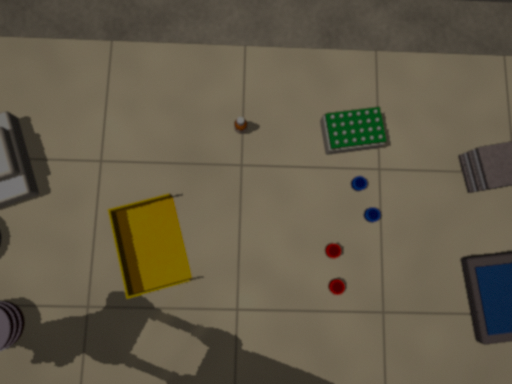

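View pics/scene0.png

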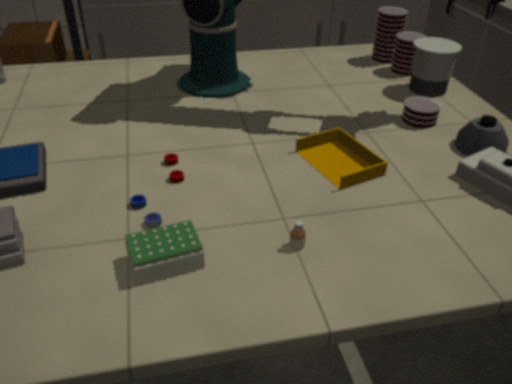

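The top view shows red caps at (334,250) and (337,286), blue caps at (360,183) and (373,214), and the vial at (241,124). The tip box is at (355,130). The tray's mouth runs from (175,197) to (190,278). The scene view agrees. Next I'll turn these pixels into positions.

```bash
cat > h.py <<'E'
from cell import *
import cv2, numpy as np
def w(c,uv,z):
    T=c["world_from_camera"];d=T[:3,:3]@np.linalg.solve(c["mtx"],[uv[0],uv[1],1]);o=T[:3,3]
    return (o+d*(z-o[2])/d[2])[:2].round(4)
def blobs(c,col,z,amin=30):
    h=cv2.cvtColor(c["img"],cv2.COLOR_RGB2HSV);H=h[...,0];s=(h[...,1]>150)&(h[...,2]>50)
    m=s&{'red':(H<6)|(H>172),'blue':(H>108)&(H<130),'yel':(H>18)&(H<32)}[col]
    n,l,st,ce=cv2.connectedComponentsWithStats(m.astype(np.uint8))
    return [(st[i,4],ce[i].round(1),w(c,ce[i],z)) for i in range(1,n) if st[i,4]>amin]
E
python3 - <<'E'
from h import *
for n in("top","scene"):
    c=camera(n)
    for k in('red','blue'):
        for b in blobs(c,k,.010): print(n,k,*b)
    if n=="top":
        for p in((109,210),(171,195),(126,298),(190,279)):print('traytop',w(c,p,.035))
        for p in((177,208),(188,272)):print('floor mouth',w(c,p,0))
        big=cv2.resize(c["img"][170:310,90:210],None,fx=5,fy=5,interpolation=2);cv2.imwrite("pics/t1.png",big[:600,:,::-1]) 
        print('vial',w(c,(240,123),.05),'box',[w(c,p,.053) for p in((322,113),(380,107),(326,152),(388,146))])
E
```

```text
top red 186 [333.2 250.4] [ 0.4988 -0.155 ]
top red 203 [336.6 286.4] [ 0.4273 -0.1614]
top blue 140 [359.1 183. ] [ 0.6403 -0.2116]
top blue 141 [372.5 214.2] [ 0.5749 -0.2384]
traytop [0.5683 0.2957]
traytop [0.6013 0.1759]
traytop [0.4012 0.2498]
traytop [0.4388 0.1301]
floor mouth [0.5787 0.1695]
floor mouth [0.4489 0.1401]
vial [0.7499 0.0424] box [array([ 0.7756, -0.1241]), array([ 0.7925, -0.2442]), array([ 0.6941, -0.1318]), array([ 0.7103, -0.2581])]
scene red 91 [171.1 158.4] [ 0.4297 -0.1569]
scene red 106 [176.4 175.1] [ 0.4996 -0.1509]
scene blue 90 [137.9 199.9] [ 0.5738 -0.2336]
```

View pics/t1.png

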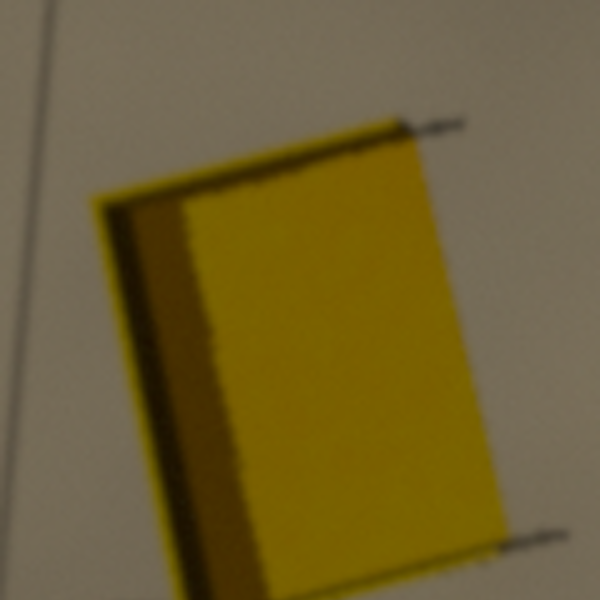

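Both cameras agree on the red caps to within 4 mm: A is at about (0.499,-0.153) and B at about (0.428,-0.159). The tray origin is at about (0.503,0.211), with a yaw of about 15.5°, and its corner spacing matches the given sizes. The plan is to push each cap along tool x with the closed fingers. First I turn to yaw 84.2°, go down to a travel height of 0.16 and move behind A.

Request:
servo_tool([
  [[0,0,0.06],[0,0,0.0574]],
  [[0,0,0.06],[0,0,0.0574]],
  [[0,0,0.06],[0,0,0.0574]],
  [[0,0,0.06],[0,0,0.0574]],
  [[0,0,0.06],[0,0,0.0574]],
  [[0,0,0.06],[0,0,0.0574]],
  [[0,0,0.06],[0,0,0.0574]],
  [[0,0,0.06],[0,0,0.0574]],
], grip=-1)

```text
t: 0.87
tool_pos: [0.2676, 0.6194, 0.1588]
eef_rot: [-180.0, 0.0, 103.7]
ft_force: [0.1, -0.3, -0.1]
grip_width: -0.0001
grip_force: 0.0
```

Request:
servo_tool([
  [[0,0,0],[0,0,0.0574]],
  [[0,0,0],[0,0,0.0574]],
  [[0,0,0],[0,0,0.0574]],
  [[-0.06,0.02,0],[0,0,0]],
  [[-0.11,0.043,0],[0,0,0]],
  [[-0.11,0.043,0],[0,0,0]],
  [[-0.11,0.043,0],[0,0,0]],
  [[-0.11,0.043,0],[0,0,0]],
])

```text
t: 1.53
tool_pos: [0.31, 0.4632, 0.1596]
eef_rot: [-180.0, 0.0, 84.3]
ft_force: [0.8, -0.1, 0.5]
grip_width: 0.0001
grip_force: 0.0
```

Request:
servo_tool([
  [[-0.11,0.043,0],[0,0,0]],
  [[-0.11,0.043,0],[0,0,0]],
  [[-0.11,0.043,0],[0,0,0]],
  [[-0.11,0.043,0],[0,0,0]],
  [[-0.11,0.043,0],[0,0,0]],
  [[-0.11,0.043,0],[0,0,0]],
  [[-0.11,0.043,0],[0,0,0]],
  [[-0.11,0.043,0],[0,0,0]],
])

```text
t: 2.2
tool_pos: [0.3865, 0.1901, 0.16]
eef_rot: [180.0, -0.0, 84.3]
ft_force: [1.1, 0.1, -0.4]
grip_width: 0.0002
grip_force: 0.0
```

Request:
servo_tool([
  [[-0.11,0.043,0],[0,0,0]],
  [[-0.11,0.043,0],[0,0,0]],
  [[-0.11,0.043,0],[0,0,0]],
  [[-0.11,0.043,0],[0,0,0]],
  [[-0.11,0.043,0],[0,0,0]],
  [[-0.11,0.043,0],[0,0,0]],
  [[-0.1,0.043,0],[0,0,0]],
  [[0,0,0],[0,0,0]],
])

```text
t: 2.87
tool_pos: [0.4556, -0.0487, 0.1608]
eef_rot: [179.8, 0.1, 84.0]
ft_force: [0.6, 0.2, 0.0]
grip_width: -0.0001
grip_force: 0.0
```

Request:
servo_tool([
  [[-0.1,0.036,0],[0,0,0]],
  [[-0.1,0.036,0],[0,0,0]],
  [[-0.1,0.036,0],[0,0,0]],
  [[-0.1,0.036,0],[0,0,0]],
  [[-0.08,0.035,0],[0,0,0]],
  [[0,0,0.05],[0,0,0]],
  [[0,0,0.05],[0,0,0]],
  [[0,0,0],[0,0,0]],
])

```text
t: 3.53
tool_pos: [0.4907, -0.1921, 0.127]
eef_rot: [-179.7, -0.1, 84.2]
ft_force: [-1.3, 0.5, 0.1]
grip_width: -0.0001
grip_force: 0.0
```

```bash
python3 - <<'E'
from h import *
o=get_obs();print(o['tool_pos'],o['eef_rot'])
for n in("top","scene"):
    c=camera(n)
    for b in blobs(c,'red',.010): print(n,*b)
    i=c["img"][190:310,260:420] if n=="top" else c["img"][110:250,90:250]
    cv2.imwrite(f"pics/{n}2.png",cv2.resize(i,None,fx=4,fy=4,interpolation=2)[...,::-1])
E
```

```text
[ 0.49071416 -0.19205492  0.12701317] [-1.79694671e+02 -1.14624836e-01  8.42234625e+01]
top 186 [333.2 250.4] [ 0.4988 -0.155 ]
top 201 [336.6 286.4] [ 0.4272 -0.1613]
scene 96 [170.8 158.3] [ 0.429  -0.1577]
scene 115 [176.1 175.5] [ 0.5009 -0.1518]
```

View pics/scene2.png

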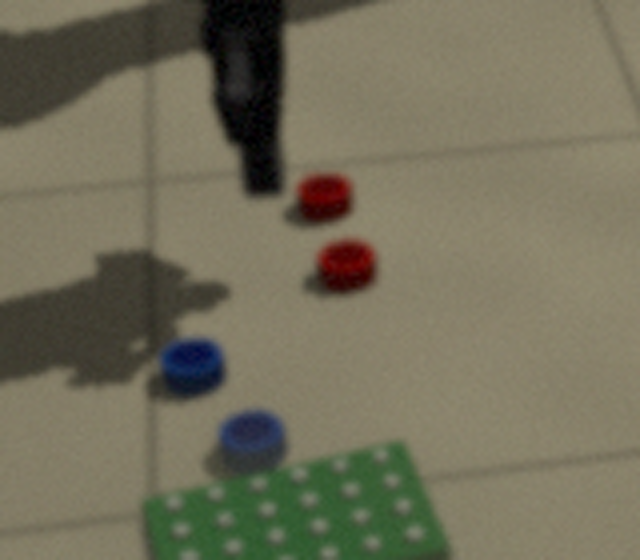

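The enlarged scene view shows the shut fingers hanging behind the red caps (tip at crop (263,190)), with A at crop (347,265), and nothing has been disturbed. Next I'll back off slightly, centre on A, lower the fingers and start the push.

Request:
servo_tool([
  [[-0.025,0.016,0],[0,0,0]],
  [[0,0,0.04],[0,0,0]],
  [[0,0,0.04],[0,0,0]],
  [[0,0,0.04],[0,0,0]],
  [[0,0,0.04],[0,0,0]],
  [[0,0,0],[0,0,0]],
  [[0,0,0],[0,0,0]],
  [[0.01,0,0],[0,0,0]],
])

```text
t: 4.3
tool_pos: [0.4969, -0.1979, 0.0816]
eef_rot: [-180.0, -0.0, 84.3]
ft_force: [-0.2, -0.4, -0.4]
grip_width: 0.0001
grip_force: 0.0
```

Request:
servo_tool([
  [[0.01,0,0],[0,0,0]],
  [[0.01,0,0],[0,0,0]],
  [[0.01,0,0],[0,0,0]],
  [[0.01,0,0],[0,0,0]],
  [[0.015,0,0],[0,0,0]],
  [[0.02,0,0],[0,0,0]],
  [[0.02,0,0],[0,0,0]],
  [[0.02,0,0],[0,0,0]],
])

```text
t: 4.97
tool_pos: [0.5005, -0.1628, 0.082]
eef_rot: [180.0, 0.0, 84.3]
ft_force: [0.5, -0.4, 0.2]
grip_width: -0.0005
grip_force: 0.2
```

```bash
python3 - <<'E'
from h import *
o=get_obs();print(o['tool_pos'],o['eef_rot'],o['ft_force'])
for n in("top","scene"):
    c=camera(n)
    for b in blobs(c,'red',.010,15): print(n,*b)
E
```

```text
[ 0.50053644 -0.16282086  0.08201371] [1.79989592e+02 3.94637854e-03 8.42833582e+01] [ 0.50080133 -0.4149936   0.1696174 ]
top 187 [324.5 249.3] [ 0.5006 -0.1371]
top 186 [336.2 286.6] [ 0.4268 -0.1606]
scene 124 [185.1 175.1] [ 0.5031 -0.1327]
```

Request:
servo_tool([
  [[0.022,0,0.003],[0,0,0]],
  [[0.025,0,0.003],[0,0,0]],
  [[0.028,0,0.003],[0,0,0]],
  [[0.028,0,0],[0,0,0]],
  [[0.028,0,0],[0,0,0]],
  [[0.028,0,0],[0,0,0]],
  [[0.028,0,0],[0,0,0]],
  [[0.028,0,0],[0,0,0]],
])

```text
t: 5.73
tool_pos: [0.5069, -0.0982, 0.0792]
eef_rot: [-180.0, -0.0, 84.3]
ft_force: [0.5, 0.1, -0.0]
grip_width: -0.0002
grip_force: 0.1
```

Request:
servo_tool([
  [[0.028,0,0],[0,0,0]],
  [[0.028,0,0],[0,0,0]],
  [[0.028,0,0],[0,0,0]],
  [[0.028,0,0],[0,0,0]],
  [[0.028,0,0],[0,0,0]],
  [[0.028,0,0],[0,0,0]],
  [[0.028,0,0],[0,0,0]],
  [[0.028,0,0],[0,0,0]],
])

```text
t: 6.4
tool_pos: [0.5136, -0.0316, 0.0792]
eef_rot: [-180.0, 0.0, 84.3]
ft_force: [0.0, 0.6, 0.5]
grip_width: -0.0001
grip_force: 0.1
```

```bash
python3 - <<'E'
from h import *
o=get_obs();print(o['tool_pos'],o['eef_rot'],o['ft_force'])
for n in("top","scene"):
    c=camera(n)
    for b in blobs(c,'red',.010,15): print(n,*b)
E
```

```text
[ 0.51362825 -0.03156479  0.07919821] [-1.79999792e+02  4.18984203e-04  8.42793607e+01] [0.0174446  0.59102152 0.4742252 ]
top 57 [333.1 289.6] [ 0.4208 -0.1541]
scene 99 [170.6 158.5] [ 0.4301 -0.1582]
scene 115 [246.1 171.9] [ 0.5159 -0.0014]
```

The cap is tracking straight, at about (0.515,-0.002). There are about 0.72 units left to push.

Request:
servo_tool([
  [[0.02,0,0],[0,0,0]],
  [[0.025,0,0],[0,0,0]],
  [[0.028,0,0],[0,0,0]],
  [[0.028,0,0],[0,0,0]],
  [[0.028,0,0],[0,0,0]],
  [[0.028,0,0],[0,0,0]],
  [[0.028,0,0],[0,0,0]],
  [[0.028,0,0],[0,0,0]],
])

```text
t: 7.17
tool_pos: [0.52, 0.0321, 0.0792]
eef_rot: [-180.0, 0.0, 84.3]
ft_force: [0.8, -0.2, -0.2]
grip_width: 0.0
grip_force: 0.1
```

Request:
servo_tool([
  [[0.028,0,0],[0,0,0]],
  [[0.028,0,0],[0,0,0]],
  [[0.028,0,0],[0,0,0]],
  [[0.028,0,0],[0,0,0]],
  [[0.028,0,0],[0,0,0]],
  [[0.028,0,0],[0,0,0]],
  [[0.025,0,0],[0,0,0]],
  [[0.02,0,0],[0,0,0]],
])

```text
t: 7.83
tool_pos: [0.5264, 0.0957, 0.0792]
eef_rot: [180.0, -0.0, 84.3]
ft_force: [-0.2, 0.3, -0.0]
grip_width: -0.0003
grip_force: 0.1
```

```bash
python3 - <<'E'
from h import *
o=get_obs();print(o['tool_pos'],o['eef_rot'],o['ft_force'])
for n in("top","scene"):
    c=camera(n)
    for b in blobs(c,'red',.010,15): print(n,*b)
    if n=="scene": cv2.imwrite(f"pics/{n}3.png",cv2.resize(c["img"][60:210,250:400],None,fx=4,fy=4,interpolation=2)[...,::-1])
E
```

```text
[0.52638075 0.09568759 0.07919426] [ 1.79998278e+02 -3.84782598e-03  8.42972868e+01] [-0.1767836   0.26182075 -0.03584013]
top 113 [336.3 286.1] [ 0.4278 -0.1607]
scene 54 [170.6 160. ] [ 0.4363 -0.1587]
scene 118 [303.4 169.2] [0.5292 0.1251]
```

View pics/scene3.png

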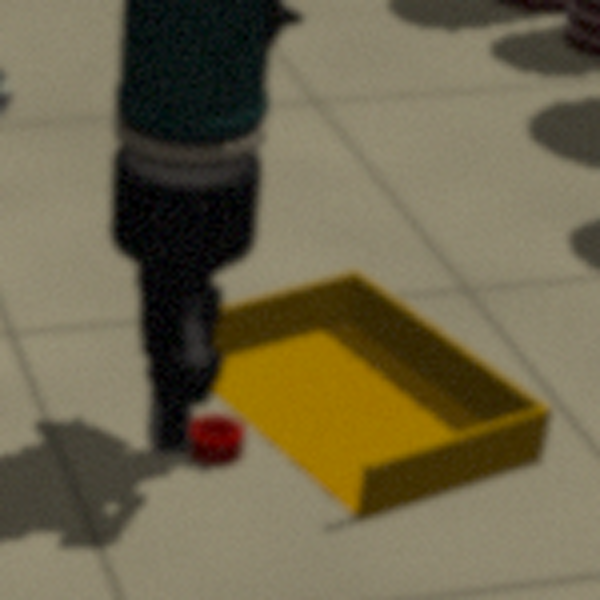

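The crop shows the cap flat against the fingers at (216,440), just outside the mouth and well between the side walls. The last 0.3 units come next, slowing to a stop, then the arm backs off and lifts.

Request:
servo_tool([
  [[0.02,0,0],[0,0,0]],
  [[0.025,0,0],[0,0,0]],
  [[0.025,0,0],[0,0,0]],
  [[0.025,0,0],[0,0,0]],
  [[0.025,0,0],[0,0,0]],
  [[0.025,0,0],[0,0,0]],
  [[0.025,0,0],[0,0,0]],
  [[0.025,0,0],[0,0,0]],
])

```text
t: 8.6
tool_pos: [0.5322, 0.1538, 0.0792]
eef_rot: [180.0, 0.0, 84.3]
ft_force: [0.4, -0.3, 0.7]
grip_width: -0.0001
grip_force: 0.1
```

Request:
servo_tool([
  [[0.025,0,0],[0,0,0]],
  [[0.025,0,0],[0,0,0]],
  [[0.02,0,0],[0,0,0]],
  [[0.015,0,0],[0,0,0]],
  [[0.01,0,0],[0,0,0]],
  [[0.01,0,0],[0,0,0]],
  [[0.005,0,0],[0,0,0]],
  [[0,0,0],[0,0,0]],
])

```text
t: 9.27
tool_pos: [0.5354, 0.186, 0.0792]
eef_rot: [180.0, -0.0, 84.3]
ft_force: [-0.1, -0.1, 0.1]
grip_width: -0.0003
grip_force: 0.0
```

Request:
servo_tool([
  [[-0.03,0,0],[0,0,0]],
  [[-0.06,0,0],[0,0,0]],
  [[-0.06,0,-0.03],[0,0,0]],
  [[-0.06,0,-0.06],[0,0,0]],
  [[-0.1,0,-0.06],[0,0,0]],
  [[-0.1,0,-0.06],[0,0,0]],
  [[-0.1,-0.01,-0.06],[0,0,0]],
  [[-0.1,-0.03,0],[0,0,0.01]],
])

```text
t: 9.93
tool_pos: [0.5081, 0.0027, 0.1645]
eef_rot: [179.5, -0.0, 83.1]
ft_force: [1.2, -0.9, 0.5]
grip_width: 0.0001
grip_force: 0.0
```

```bash
python3 - <<'E'
from h import *
o=get_obs();print(o['tool_pos'],o['eef_rot'],o['ft_force'])
for n in("top","scene"):
    c=camera(n)
    for b in blobs(c,'red',.010,15): print(n,*b)
E
```

```text
[0.50807014 0.00269736 0.1644955 ] [ 1.79517816e+02 -1.77478116e-02  8.31150268e+01] [ 1.20158744 -0.85063063  0.47915753]
top 148 [153.7 227.9] [0.536  0.2124]
scene 93 [171.  158.1] [ 0.4286 -0.1572]
scene 75 [343.3 167.1] [0.5382 0.2151]
```

Cap A lies in the tray at about (0.537,0.214), well inside. B comes next, with a heading of 82°.

Request:
servo_tool([
  [[-0.1,-0.027,0],[0,0,0.01]],
  [[-0.1,-0.027,0],[0,0,0]],
  [[-0.1,-0.027,0],[0,0,0]],
  [[-0.1,-0.027,0],[0,0,0]],
  [[-0.1,-0.027,0],[0,0,0]],
  [[-0.1,-0.027,0],[0,0,0]],
  [[-0.1,-0.027,0],[0,0,0]],
  [[0,0,0],[0,0,0]],
])

```text
t: 10.7
tool_pos: [0.4185, -0.1989, 0.1599]
eef_rot: [-180.0, 0.1, 81.8]
ft_force: [0.1, 0.7, -0.2]
grip_width: -0.0
grip_force: 0.0
```

Request:
servo_tool([
  [[0,0,0],[0,0,0]],
  [[0,0,0],[0,0,0]],
  [[0,0,0],[0,0,0]],
  [[0,0,0],[0,0,0]],
  [[0,0,0],[0,0,0]],
  [[0,0,0],[0,0,0]],
  [[0,0,0],[0,0,0]],
  [[0,0,0],[0,0,0]],
])

```text
t: 11.37
tool_pos: [0.4206, -0.195, 0.1602]
eef_rot: [180.0, -0.0, 82.0]
ft_force: [0.1, 0.2, 0.0]
grip_width: 0.0003
grip_force: 0.0
```

Request:
servo_tool([
  [[-0.022,0.007,0.02],[0,0,0]],
  [[0,0,0.05],[0,0,0]],
  [[0,0,0.05],[0,0,0]],
  [[0,0,0.05],[0,0,0]],
  [[0,0,0.05],[0,0,0]],
  [[0,0,0.03],[0,0,0]],
  [[0,0,0.02],[0,0,0]],
  [[0,0,0],[0,0,0]],
])

```text
t: 12.03
tool_pos: [0.4207, -0.202, 0.0778]
eef_rot: [-179.9, -0.1, 82.0]
ft_force: [0.2, -0.7, 0.3]
grip_width: -0.0001
grip_force: 0.0
```

Request:
servo_tool([
  [[0.01,0,0],[0,0,0]],
  [[0.01,0,0],[0,0,0]],
  [[0.01,0,0],[0,0,0]],
  [[0.01,0,0],[0,0,0]],
  [[0.01,0,0],[0,0,0]],
  [[0.01,0,0],[0,0,0]],
  [[0.015,0,0],[0,0,0]],
  [[0.02,0,0],[0,0,0]],
])

```text
t: 12.7
tool_pos: [0.4258, -0.1737, 0.0794]
eef_rot: [180.0, 0.0, 82.0]
ft_force: [0.2, -0.7, -0.4]
grip_width: -0.0002
grip_force: 0.2
```

Request:
servo_tool([
  [[0.02,0,0],[0,0,0]],
  [[0.025,0,0],[0,0,0]],
  [[0.025,0,0],[0,0,0]],
  [[0.025,0,0],[0,0,0]],
  [[0.025,0,0],[0,0,0]],
  [[0.025,0,0],[0,0,0]],
  [[0.025,0,0],[0,0,0]],
  [[0.025,0,0],[0,0,0]],
])

```text
t: 13.37
tool_pos: [0.4337, -0.1152, 0.0791]
eef_rot: [-180.0, -0.0, 82.0]
ft_force: [-0.1, -0.4, -0.6]
grip_width: 0.0003
grip_force: 0.1
```

```bash
python3 - <<'E'
from h import *
o=get_obs();print(o['tool_pos'],o['eef_rot'],o['ft_force'])
for n in("top","scene"):
    c=camera(n)
    for b in blobs(c,'red',.010,15): print(n,*b)
E
```

```text
[ 0.43373063 -0.11519026  0.07913891] [-1.79994573e+02 -2.48110455e-03  8.19984124e+01] [-0.11633586 -0.44236485 -0.6051383 ]
top 149 [153.7 227.9] [0.536  0.2125]
top 192 [301.2 280.9] [ 0.4368 -0.0895]
scene 103 [203.5 157.5] [ 0.4396 -0.0848]
scene 76 [343.2 167.1] [0.5383 0.2148]
```

The cap is tracking well, with about 0.97 units left.

Request:
servo_tool([
  [[0.02,0,0],[0,0,0]],
  [[0.028,0,0],[0,0,0]],
  [[0.028,0,0],[0,0,0]],
  [[0.028,0,0],[0,0,0]],
  [[0.028,0,0],[0,0,0]],
  [[0.028,0,0],[0,0,0]],
  [[0.028,0,0],[0,0,0]],
  [[0.028,0,0],[0,0,0]],
])

```text
t: 14.13
tool_pos: [0.4427, -0.0509, 0.0792]
eef_rot: [-180.0, -0.0, 82.0]
ft_force: [0.0, 0.7, 0.3]
grip_width: 0.0001
grip_force: 0.1
```

Request:
servo_tool([
  [[0.028,0,0],[0,0,0]],
  [[0.028,0,0],[0,0,0]],
  [[0.028,0,0],[0,0,0]],
  [[0.028,0,0],[0,0,0]],
  [[0.028,0,0],[0,0,0]],
  [[0.028,0,0],[0,0,0]],
  [[0.028,0,0],[0,0,0]],
  [[0.02,0,0],[0,0,0]],
])

```text
t: 14.8
tool_pos: [0.4519, 0.0132, 0.0792]
eef_rot: [180.0, -0.0, 82.0]
ft_force: [0.3, 0.3, -0.0]
grip_width: 0.0
grip_force: 0.1
```

```bash
python3 - <<'E'
from h import *
o=get_obs();print(o['tool_pos'],o['eef_rot'],o['ft_force'])
for n in("top","scene"):
    c=camera(n)
    for b in blobs(c,'red',.010,15): print(n,*b)
E
```

```text
[0.45188636 0.01324342 0.07919189] [ 1.79996392e+02 -5.33470999e-03  8.20081657e+01] [ 0.32987599  0.33381758 -0.03692981]
top 150 [153.7 228. ] [0.5359 0.2124]
scene 100 [260. 156.] [0.4577 0.0429]
scene 77 [343.2 167.1] [0.5381 0.215 ]
```

Request:
servo_tool([
  [[0.02,0,0],[0,0,0]],
  [[0.028,0,0],[0,0,0]],
  [[0.028,0,0],[0,0,0]],
  [[0.028,0,0],[0,0,0]],
  [[0.028,0,0],[0,0,0]],
  [[0.028,0,0],[0,0,0]],
  [[0.028,0,0],[0,0,0]],
  [[0.028,0,0],[0,0,0]],
])

```text
t: 15.57
tool_pos: [0.4609, 0.0774, 0.0792]
eef_rot: [-180.0, -0.0, 82.0]
ft_force: [-0.4, 0.1, 0.1]
grip_width: -0.0003
grip_force: 0.1
```

Request:
servo_tool([
  [[0.028,0,0],[0,0,0]],
  [[0.028,0,0],[0,0,0]],
  [[0.028,0,0],[0,0,0]],
  [[0.028,0,0],[0,0,0]],
  [[0.028,0,0],[0,0,0]],
  [[0.028,0,0],[0,0,0]],
  [[0.025,0,0],[0,0,0]],
  [[0.025,0,0],[0,0,0]],
])

```text
t: 16.23
tool_pos: [0.47, 0.142, 0.0792]
eef_rot: [-180.0, 0.0, 82.0]
ft_force: [-0.2, -0.9, 0.6]
grip_width: 0.0
grip_force: 0.1
```

Request:
servo_tool([
  [[0.025,0,0],[0,0,0]],
  [[0.025,0,0],[0,0,0]],
  [[0.02,0,0],[0,0,0]],
  [[0.015,0,0],[0,0,0]],
  [[0.01,0,0],[0,0,0]],
  [[0.005,0,0],[0,0,0]],
  [[0,0,0],[0,0,0]],
  [[0,0,0],[0,0,0]],
])

```text
t: 16.9
tool_pos: [0.474, 0.1708, 0.0792]
eef_rot: [-180.0, 0.0, 82.0]
ft_force: [-0.6, -0.5, 0.6]
grip_width: 0.0003
grip_force: 0.0
```

Request:
servo_tool([
  [[-0.03,0,0],[0,0,0]],
  [[-0.06,0,0],[0,0,0]],
  [[-0.06,0,-0.03],[0,0,0]],
  [[-0.06,0,-0.08],[0,0,0]],
  [[-0.08,0,-0.1],[0,0,0]],
  [[-0.08,0,-0.1],[0,0,0]],
  [[-0.08,0,-0.1],[0,0,0]],
  [[-0.08,0,-0.1],[0,0,0]],
])

```text
t: 17.57
tool_pos: [0.4508, 0.0117, 0.2334]
eef_rot: [-180.0, 0.0, 82.0]
ft_force: [0.2, 0.9, -0.2]
grip_width: 0.0002
grip_force: 0.0
```

Request:
servo_tool([
  [[0,0,-0.03],[0,0,0]],
  [[0,0,0],[0,0,0]],
  [[0,0,0],[0,0,0]],
  [[0,0,0],[0,0,0]],
  [[0,0,0],[0,0,0]],
  [[0,0,0],[0,0,0]],
  [[0,0,0],[0,0,0]],
  [[0,0,0],[0,0,0]],
])

```text
t: 18.23
tool_pos: [0.4515, 0.0139, 0.2402]
eef_rot: [-179.9, 0.0, 82.0]
ft_force: [-0.1, -0.1, 1.1]
grip_width: -0.0002
grip_force: 0.0
```

```bash
python3 - <<'E'
from h import *
o=get_obs();print(o['tool_pos'],o['ft_force'])
for n in("top","scene"):
    c=camera(n)
    for k in('red','blue'):
        for b in blobs(c,k,.010,15): print(n,k,*b)
    cv2.imwrite(f"pics/{n}9.png",c["img"][...,::-1])
E
```

```text
[0.45154886 0.01394682 0.24021342] [-0.05187556 -0.0715409   1.12329603]
top red 147 [153.7 227.9] [0.5361 0.2125]
top red 152 [159.3 257.1] [0.4779 0.1975]
top blue 134 [359.3 182.9] [ 0.6406 -0.212 ]
top blue 142 [372.7 214.5] [ 0.5745 -0.2387]
scene red 62 [328.5 154.1] [0.4792 0.2007]
scene red 71 [343.2 166.8] [0.5371 0.2153]
scene blue 100 [137.5 199.5] [ 0.572  -0.2343]
```

View pics/scene9.png

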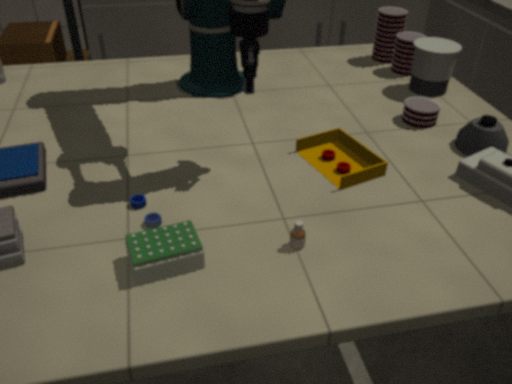

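Both red caps lie flat inside the tray, at pixels (328,154) and (343,167). The blue caps, vial and tip box are where they were, and the arm is up and clear.

```bash
python3 -c "
from cell import *
print(hand_in())"
```

```text
the job is handed in; nothing more can be done
None
```

Both red caps are lying flat inside the tray, with the blue caps, vial and tip box where they stood and the arm clear; I handed the job in at about 18 s.

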